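# Feed a tag carrier along the guide rail of a marking machine with a push stick

## Task

Take the wooden push stick from its tray by its upright grip and, touching the metal tag carrier with the stick only, bring it up against the guide rail and feed it along the rail, pressed to it gently but steadily all the way (some 5 to 8 N), under the marking head until it sits fully home against the end stop. Then draw the stick out, leaving the carrier home and flush with the rail, and lay the stick back in its tray as it lay before. Never press or ram hard, and leave the other things on the desk where they are.

Things in the scene. Friction and masses are not known exactly. Their poses are not given: they have to be found in the camera images.
- machine: fixed tag marking machine: dark steel bed, top 20 mm above the desk, grey housing 170 mm high at its end. Origin on the desk; x = feed direction, towards the housing. In its frame the bed spans x -210..150, y -95..55 mm; the stop's face is at x 130, 30 mm high; the head overhangs x 50..160, y -50..20 mm, underside 85 mm above the bed, with a thin pin (x 85, y -15) down to 63 mm
- guide: fixed feet of the guide rail. Origin at bed level where the nominal rail face meets the stop's face; x = feed, +y = from rail face to open side. The rail (x -300..0 mm, 18 high, 12 thick) stays clamped where last left: parallel to x, face anywhere from y -10 to +10 mm, not reported: feel for it. It does not give. A keeper finger on it, 53 mm from its face (x -16..0, 12 high, flared), makes the home pocket
- carrier: loose aluminium block 100 mm long (x), 50 wide (y), 32 high, 0.3 to 0.6 kg, a small plate on top. Origin: centre of its underside. Starts on the bed 210 to 250 mm before the stop, 5 to 40 mm clear of the rail, up to 0.1 rad askew. Home: origin at x = -50 mm in the guide's frame, y = 25 mm plus the rail's offset, x axis along the guide's
- stick: wooden push stick, 0.16 kg, lying flat in the tray. Bar along x, 30 mm wide, 18 thick, from x -80 to +120 mm, with an upright grip fin on top: 60 mm long (x -30..30), 14 thick (y), 18 to 65 mm above the underside. Origin on the underside below the fin
- heel (a point): point on the stick's underside at its square heel: x = +120 mm, y = 0 of the stick, axes as the stick's. The heel face (y -15..+3 mm) pushes the block's rear; past it a side lip (y +3..+15, 18 mm high) runs on to x = +190; the lip's inner face (y +3) presses the block's side. Used with x along the feed, lip on the carrier's open side (+y of the guide)
- tray: low black tray for the stick, fixed, 330 x 80 mm outside, 12 mm high, walls and floor 4 mm. Origin in the centre of its underside on the desk, x along its length. The stick starts in it with its origin near x = -55 mm, its x axis along the tray's
- mug: bystander: blue mug, 90 mm high, origin at its underside
- calculator: bystander: desk calculator, 125 x 80 x 16 mm
- mouse: bystander: black computer mouse, 100 x 60 x 31 mm
- tangerine: bystander: tangerine, 66 mm across, 49 mm high
- stapler: bystander: black stapler, 140 x 35 x 43 mm

How it is judged:
On the way, in this order (a step that is already met when the one before it is completed fails the run):
1. in the first part of the feed (carrier's origin 185 to 130 mm before the stop) the held stick pushes the carrier and the carrier presses on the rail with more than 2.5 N (contact force between the fingers and stick above 1 N and contact force between stick and carrier above 0.5 N and contact force between guide and carrier above 2.5 N and x of carrier in the frame of guide between -0.185 and -0.13 m), for 0.2 s.
2. the same in the second part (125 to 70 mm before the stop) (contact force between the fingers and stick above 1 N and contact force between stick and carrier above 0.5 N and contact force between guide and carrier above 2.5 N and x of carrier in the frame of guide between -0.125 and -0.07 m), for 0.2 s.
3. the stick brings the carrier home: within 3.5 mm of the end stop, still pressed on the rail with more than 2.5 N (contact force between the fingers and stick above 1 N and contact force between stick and carrier above 0.5 N and contact force between guide and carrier above 2.5 N and x of carrier in the frame of guide above -0.0535 m), for 0.1 s.
At the end, for the whole second after the job is handed in: The carrier rests within 4 mm of the end stop, parallel to the rail within 2 degrees and between rail and keeper; the stick lies flat in its tray, its origin within 30 mm along and 25 mm across of its place (x = -55 mm, y = 0 of the tray), as at the start; both at rest (x of carrier in the frame of guide above -0.054 m and y of carrier in the frame of guide between 0.012 and 0.039 m and angle between the x axis of carrier and the x axis of guide, either way round below 0.035 rad and angle between carrier's own z axis and vertical below 0.05 rad and linear speed of each of carrier, stick below 0.01 m/s and x of stick in the frame of tray between -0.085 and -0.025 m and y of stick in the frame of tray between -0.025 and 0.025 m and z of stick in the frame of tray below 0.008 m and angle between stick's own z axis and vertical below 0.06 rad); the robot touches nothing.
It fails at once if the carrier presses on the guide rail with more than 12 N (contact force between guide and carrier above 12 N).
It fails at once if the carrier is rammed into the end stop (force on the machine, weight included, over 35 N) (contact force between machine and carrier above 35 N).
It fails at once if the gripper touches the carrier (contact force between the fingers and carrier above 0.5 N).
It fails at once if under way (origin less than 180 mm before the stop) the carrier strays more than 17 mm from the nominal rail line or turns more than 6 degrees from it (x of carrier in the frame of guide above -0.18 m and (y of carrier in the frame of guide above 0.042 m or angle between the x axis of carrier and the x axis of guide, either way round above 0.105 rad)).
It fails at once if a bystander (mug, calculator, mouse, tangerine, stapler) is moved more than 20 mm (distance of any of mug, calculator, mouse, tangerine, stapler from where it was at the start of the episode above 0.02 m).
It also fails if it takes over 61 s, if anything falls off the work surface, if the arm or the gripper's body presses on something with over 40 N, if the wrist force passes 120 N, or if a joint passes its speed limit or range.

## Robot

A 7-joint arm with a two-finger parallel gripper is mounted at the origin on the work surface. World frame = base frame: x ahead of the robot, y to its left, z up, the work surface at z = 0. Lengths are in m, angles in rad, forces in N, time in s.
With the tool pointing down it reaches from about 0.425 to 0.875 m from the base axis. Payload 8.4 kg.
Tool frame: the origin (TCP) lies on the centre line of the jaws, within the pads' length; the fingertips stand 25 mm ahead of it and the grasp point (between the pads) lies 6 mm ahead of it; z points along the fingers, y is the line along which they close (so a half turn about z gives the same grasp; the last joint's range is limited). The gripper opens to 87 mm and grips with 3 to 60 N. Pads are 19 mm wide; open, the fingers measure 117 mm over their backs; the gripper's body (75 mm by 190 mm) begins 51 mm behind the grasp point.
Start: joints at [1.176, 0.333, 0.04, 1.465, -0.013, 1.343, -0.059], TCP at [0.189, -0.622, 0.217] pointing down, gripper open.
Joint ranges: [-2.58, 2.58], [-0.38, 2.09], [-1.3, 1.39], [0.25, 2.4], [-1.5, 4.64], [0.08, 2.09], [-2.65, 2.65]. Speed limits (rad/s): [2.22, 2.22, 2.79, 2.79, 3.14, 3.14, 3.14].

## Interface

Orientations are given as a unit quaternion [w, x, y, z].
In Python, from cell import * gives the robot as it stands. Calls block until the motion is done:
- move_pose(position, orientation): joint-space move of the TCP to a pose.
- movel(position, attitude=None, vel=0.15): straight line of the TCP; attitude=None keeps the orientation; vel is the mean speed in m/s.
- move_joints(angles): joint-space move.
- move_gripper(opening): finger opening in m; the grip force is fixed at half the most; returns when the fingers have stopped.
- dwell(seconds).
- solve_ik(position, orientation): joint angles nearest the present ones, or None.
- observe(): the state.
- grab_frame(name): name is "scene" or "top" or "wrist"; returns a dict with "pixels" (400x640x3 uint8, blue, green, red), "fovy" (degrees; the focal length in pixels is half the picture's height over the tangent of half this angle, whatever the lens; pixels are square), "cx", "cy" (the principal point, pixels), "dist" ([k1, k2, p1, p2, k3] as OpenCV has them; the pictures are not rectified), "R" (3x3) and "t" (3): a world point X has camera coordinates R X + t; the wrist camera has in their place "hand_eye" (4x4, takes a point from camera to tool coordinates, whose origin is the TCP and whose axes are the flange's). Camera axes: x right, y down, z forward; pixel columns grow to the right and rows downward; lengths in m; the calibration is good to about 2 mm. A picture is of the moment at which its call begins: read the wrist's pose just before it. There is no depth.
A pose or a line that the arm cannot do raises IKError and nothing moves.
- job_done(): hands the job in; it is judged then, once.
The state is a dict: "time_s": time; "q": joint angles; "joint_vel": joint speeds; "joint_torque": joint torques, N m; "tool_pos": TCP position; "tcp_rot": TCP orientation; "wrist_force": force on the tool from outside, world axes, zero at the start; "moment": the same for the moment, N m; "width": finger opening in m; "finger_force": force on a finger pad.
Only numpy, scipy, OpenCV 4.12 (cv2) and the standard library are available. Lean on these libraries where they do the work, as an engineer would, in place of code of your own. Each camera call takes 0.05 s, during which the arm holds its last target. There are 200 camera calls.

## Working session

There is one attempt and no reset: what is moved stays moved. The work goes in short steps, each a Python script; the robot and the scene stay as the last script left them, time stands still between calls to the robot, and variables do not carry over. Pictures are saved under pics/ and viewed, at most 10 in all, crops included, and the job is handed in when it is done.

```bash
ls; mkdir -p pics
python3 - <<'E'
from cell import *
import cv2
for n in ("scene","top"):
    f=grab_frame(n); cv2.imwrite(f"pics/{n}0.png",f["pixels"])
    print(n,f["fovy"],f["cx"],f["cy"],f["dist"],f["R"],f["t"])
print(observe())
E
```

```text
pics
scene 51.78201549398488 315.73229208456115 195.04946261641356 [-0.04112185  0.          0.          0.          0.        ] [[ 0.5144195   0.85738449 -0.01626087]
 [ 0.62791318 -0.38951869 -0.67379539]
 [-0.58403563  0.33640307 -0.73873903]] [-0.20076913 -0.3684947   1.39609887]
top 44.77038168592887 316.029027551059 196.9290579356479 [-0.00405035  0.          0.          0.          0.        ] [[-0.02912848 -0.99949895 -0.01238474]
 [-0.99801065  0.0297737  -0.05557221]
 [ 0.05591311  0.01074137 -0.99837786]] [-0.0517703   0.57170133  0.99246948]
{'time_s': 0.1, 'q': array([ 1.17580815,  0.33381861,  0.03987211,  1.46616443, -0.01340453,
        1.34327562, -0.05847769]), 'joint_vel': array([ 1.42679082e-03, -1.16380208e-03,  1.45193238e-03, -9.73463123e-04,
       -3.21832031e-05, -2.70876414e-04, -4.65465922e-04]), 'joint_torque': array([ 4.41745637e-03, -6.57808900e+01,  1.34006549e+00, -4.04704034e+01,
       -5.95600577e-02,  4.10122855e-02,  1.20118430e-04]), 'tool_pos': array([ 0.1893281 , -0.62138166,  0.21607118]), 'tcp_rot': array([-6.84535261e-04,  9.89082827e-01,  1.47358989e-01, -1.46540959e-04]), 'wrist_force': array([ 0.7690988 ,  0.24714116, -0.19045556]), 'moment': array([ 0.00252309,  0.05291954, -0.00993206]), 'finger_force': 0.0, 'width': 0.08704716944528801}
```

View pics/top0.png

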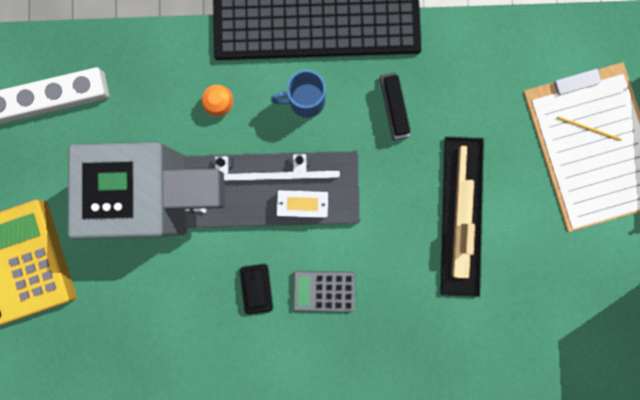

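View pics/scene0.png

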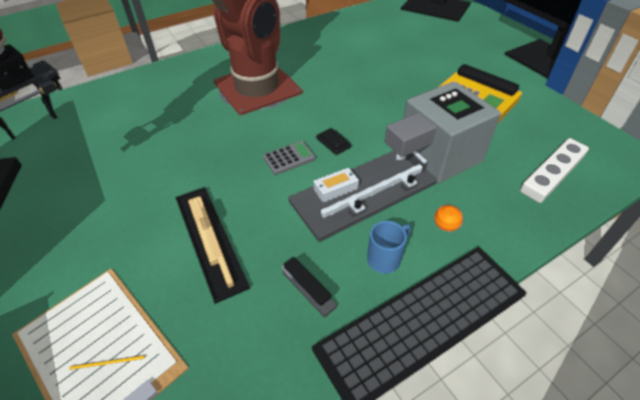

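The top view shows the bed at cols 190–360, rows 152–228, with the rail along row 175 and the carrier at about (302,204). The feed runs towards image left (world +y) and the open side faces image down (world −x). The tray is at about (462,216) with the stick's lip end up (world +x). The scene view agrees. The mug, stapler and tangerine lie beyond the rail, and the calculator and mouse lie nearer the robot.

```bash
cat > h.py <<'E'
from cell import *
import numpy as np, cv2
def cast(f,px,z,R=None,t=None):
    R=f["R"] if R is None else R; t=f["t"] if t is None else t
    h,w=f["pixels"].shape[:2]; fl=h/2/np.tan(np.radians(f["fovy"])/2)
    K=np.array([[fl,0,f["cx"]],[0,fl,f["cy"]],[0,0,1]])
    u=cv2.undistortPoints(np.array(px,float).reshape(-1,1,2),K,np.array(f["dist"],float)).reshape(-1,2)
    d=np.c_[u,np.ones(len(u))]@R; c=-R.T@t
    return c+d*((z-c[2])/d[:,2])[:,None]
def rect(f,m,z,roi,R=None,t=None,k=3):
    M=np.zeros(m.shape,np.uint8); x0,y0,x1,y1=roi; M[y0:y1,x0:x1]=m[y0:y1,x0:x1]
    M=cv2.morphologyEx(M,cv2.MORPH_CLOSE,np.ones((k,k)))
    c=max(cv2.findContours(M,0,cv2.CHAIN_APPROX_NONE)[0],key=cv2.contourArea)
    P=cast(f,c.reshape(-1,2),z,R,t)[:,:2]*1000
    (cx,cy),(w,h),a=cv2.minAreaRect(P.astype(np.float32))
    return (round(cx,1),round(cy,1)),(round(w,1),round(h,1)),round(a,2),P
E
python3 - <<'E'
from h import *
f=grab_frame("top"); I=f["pixels"]; hsv=cv2.cvtColor(I,cv2.COLOR_BGR2HSV)
H,S,V=cv2.split(hsv)
print("cam",-f["R"].T@f["t"])
tray=((V<60)*255).astype(np.uint8); wood=((H>8)&(H<25)&(S>70)&(V>110))*np.uint8(255)
nog=((S<70))*np.uint8(255); white=((S<40)&(V>170))*np.uint8(255)
yel=((H>12)&(H<28)&(S>100)&(V>150))*np.uint8(255)
print("tray z12",rect(f,tray,.012,(430,125,495,310),k=9)[:3])
print("wood z22",rect(f,wood,.022,(430,125,495,310))[:3])
print("bed z20",rect(f,nog,.020,(232,145,375,240))[:3])
print("carr z52",rect(f,white|yel,.052,(265,186,340,230),k=5)[:3])
print("plate z52",rect(f,yel,.052,(265,186,340,230))[:3])
rail=((S<50)&(V>140))*np.uint8(255)
print("rail z38",rect(f,rail,.038,(232,165,345,185))[:3])
a=rect(f,nog,.020,(232,145,375,240))[3]
print("bed yrange",a.min(0),a.max(0))
c=cv2.resize(I[130:310,180:500],None,fx=2.5,fy=2.5,interpolation=cv2.INTER_CUBIC); cv2.imwrite("pics/crop1.png",c)
# try candidate ik
for yaw in (0,np.pi/2,-np.pi/2,np.pi):
    q=[0,np.cos(yaw/2),np.sin(yaw/2),0]
    for p in ([.5,-.3,.08],[.5,-.2,.09],[.5,0,.09]):
        s=solve_ik(p,q); print(round(yaw,2),p,None if s is None else np.round(s,2))
E
```

```text
cam [ 0.51356397 -0.07942651  1.0219891 ]
tray z12 ((522.2, -368.3), (80.0, 326.5), 85.94)
wood z22 ((531.3, -375.3), (41.0, 272.8), 84.37)
bed z20 ((588.8, -24.8), (262.2, 149.4), 89.84)
carr z52 ((555.9, -40.9), (100.8, 51.6), 86.28)
plate z52 ((555.6, -40.6), (60.0, 22.0), 88.29)
rail z38 ((621.7, -7.9), (218.4, 27.0), 89.82)
bed yrange [ 513.79533234 -156.01455869] [663.67990208 106.52911958]
0 [0.5, -0.3, 0.08] [ 0.63  0.32 -0.2   1.78  0.07  1.05 -1.16]
0 [0.5, -0.2, 0.09] [ 0.58  0.23 -0.32  1.87  0.08  1.05 -1.34]
0 [0.5, 0, 0.09] [ 0.54  0.2  -0.68  1.95  0.15  1.04 -1.78]
1.57 [0.5, -0.3, 0.08] [ 0.79  0.34 -0.39  1.77  0.15  1.06  0.35]
1.57 [0.5, -0.2, 0.09] [ 0.71  0.25 -0.46  1.87  0.13  1.05  0.19]
1.57 [0.5, 0, 0.09] [ 0.59  0.21 -0.74  1.94  0.17  1.04 -0.22]
-1.57 [0.5, -0.3, 0.08] [-0.44  0.61  1.22  1.83 -0.63  1.16 -2.15]
-1.57 [0.5, -0.2, 0.09] [-0.69  0.45  1.23  1.93 -0.48  1.1  -2.41]
-1.57 [0.5, 0, 0.09] None
3.14 [0.5, -0.3, 0.08] [ 0.91  0.36 -0.53  1.77  0.21  1.07  1.87]
3.14 [0.5, -0.2, 0.09] [ 0.8   0.27 -0.57  1.86  0.16  1.06  1.74]
3.14 [0.5, 0, 0.09] [ 0.66  0.23 -0.82  1.94  0.19  1.05  1.32]
```

View pics/crop1.png

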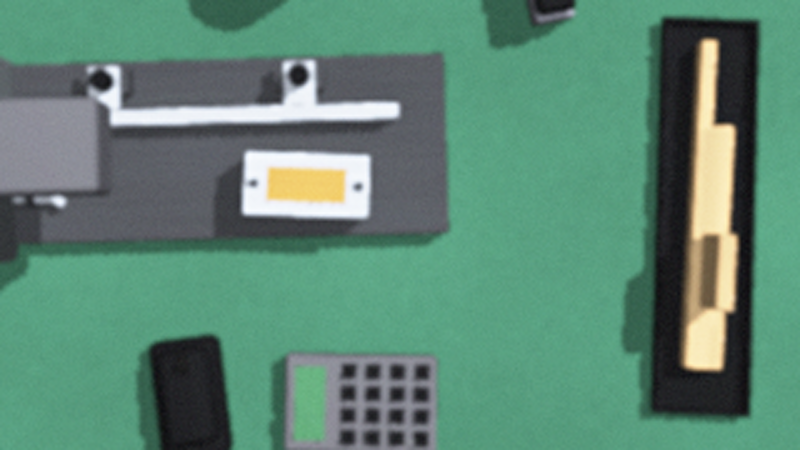

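Bed size (149 wide), carrier (101×52) and tray (80×327) match what was given, so the casting is sound. Next I'll refine with the wrist camera above the stick and above the carrier.

```bash
cat >> h.py <<'E'
from scipy.spatial.transform import Rotation as Ro
def q4(yaw): return [0,float(np.cos(yaw/2)),float(np.sin(yaw/2)),0]
def wrist(name):
    s=observe(); f=grab_frame("wrist"); w,x,y,z=s["tcp_rot"]
    T=np.eye(4); T[:3,:3]=Ro.from_quat([x,y,z,w]).as_matrix(); T[:3,3]=s["tool_pos"]
    C=T@np.array(f["hand_eye"]); f["R"]=C[:3,:3].T; f["t"]=-C[:3,:3].T@C[:3,3]
    cv2.imwrite(f"pics/{name}.png",f["pixels"]); np.save(f"pics/{name}.npy",f,allow_pickle=True); return f
E
python3 - <<'E'
from h import *
f=grab_frame("wrist"); print(np.round(f["hand_eye"],3),f["fovy"])
t0=observe()["time_s"]
move_pose([.50,-.05,.36],q4(np.radians(90))); wrist("wm")
t1=observe()["time_s"]
move_pose([.48,-.364,.33],q4(np.radians(-4))); wrist("ws")
print(t0,t1,observe()["time_s"])
a=np.hstack([cv2.resize(cv2.imread(f"pics/{n}.png"),(400,250)) for n in("wm","ws")]); cv2.imwrite("pics/both.png",a)
E
```

```text
[[ 0.    -0.971 -0.24   0.066]
 [ 1.     0.     0.    -0.001]
 [-0.    -0.24   0.971 -0.168]
 [ 0.     0.     0.     1.   ]] 70.0608357090878
0.2 2.6167 3.8667
```

View pics/both.png

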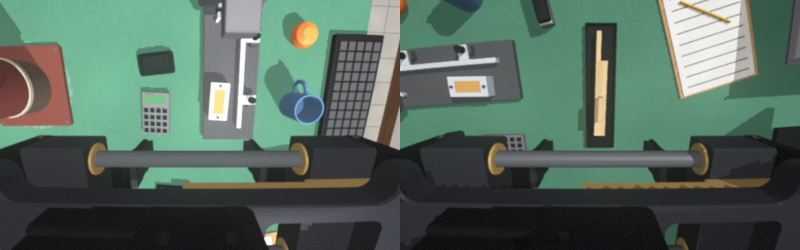

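Left half (machine view): the carrier is at about (349,162) in full pixels, the rail at x≈390, and the bed at 325–410. Right half (stick view): the tray is at about (296–345, 37–235), with the stick whole inside it and the fin at the lower end.

Run:
```python
from h import *
def masks(f):
    H,S,V=cv2.split(cv2.cvtColor(f["pixels"],cv2.COLOR_BGR2HSV)); u=np.uint8(255)
    return dict(black=(V<60)*u,wood=((H>8)&(H<25)&(S>70)&(V>110))*u,nog=(S<70)*u,white=((S<45)&(V>160))*u,yel=((H>12)&(H<28)&(S>100)&(V>150))*u)
L=lambda n:np.load(f"pics/{n}.npy",allow_pickle=True).item()
fm,fs=L("wm"),L("ws"); ft=grab_frame("top")
for n,f,roi in (("wm",fm,(325,125,373,200)),("top",ft,(265,186,340,230)),("ws",fs,(340-640+400,115,160,160))):
    m=masks(f)
    try:
        print(n,"carr",rect(f,m["white"]|m["yel"],.052,roi,k=5)[:3],"plate",rect(f,m["yel"],.053,roi)[:3])
    except Exception as e: print(n,e)
print("wm bed",rect(fm,masks(fm)["nog"],.020,(315,55,420,228))[:3])
for n,f,roi in (("ws",fs,(285,30,350,237)),("top",ft,(430,125,495,310))):
    m=masks(f)
    print(n,"tray",rect(f,m["black"]|m["wood"],.012,roi,k=5)[:3],"wood",rect(f,m["wood"],.022,roi)[:3])
# stick edges per row, in world coordinates (z of bar top .022)
for n,f,roi in (("ws",fs,(285,30,350,237)),("top",ft,(430,125,495,310))):
    P=rect(f,masks(f)["wood"],.022,roi)[3]; print(n,"x",P[:,0].min(),P[:,0].max())
    for x in (600,620,640,550,530,420,405):
        s=P[abs(P[:,0]-x)<3]
        if len(s): print(x,"y",s[:,1].min().round(1),s[:,1].max().round(1))
c=[cv2.resize(fm["pixels"][50:230,300:430],None,fx=3,fy=3),cv2.resize(fs["pixels"][50:230,270:400],None,fx=3,fy=3)]
m=masks(fm); r=((m["white"]>0))*np.uint8(255)
# rail edges: rows along feed
P=rect(fm,r,.038,(375,60,402,205))[3]; 
for y in (-60,-40,-20,0,20,40,60): 
    s=P[abs(P[:,1]-y)<4]; print("rail",y,s[:,0].min().round(1) if len(s) else None,s[:,0].max().round(1) if len(s) else None)
print(P.min(0),P.max(0))
cv2.imwrite("pics/c2.png",np.hstack(c))
```

```text
wm carr ((556.7, -40.1), (102.9, 53.8), 86.29) plate ((556.3, -40.0), (58.3, 22.0), 86.29)
top carr ((556.2, -41.1), (102.9, 52.6), 86.35) plate ((555.5, -40.6), (59.9, 22.0), 88.29)
ws carr ((555.1, -58.1), (68.8, 49.0), 85.77) plate ((556.0, -48.8), (44.2, 24.4), 85.71)
wm bed ((591.7, -15.7), (156.5, 298.6), 0.23)
ws tray ((524.0, -370.2), (76.5, 324.5), 85.74) wood ((532.2, -372.2), (32.7, 271.1), 84.34)
top tray ((520.8, -383.3), (109.8, 326.3), 85.94) wood ((531.2, -375.2), (41.1, 273.0), 84.42)
ws x 396.8084371875149 668.0814691762323
600 y -382.5 -363.6
620 y -377.8 -364.9
640 y -380.6 -367.9
550 y -389.6 -358.4
530 y -388.5 -357.1
420 y -377.3 -345.9
405 y -374.7 -343.0
top x 395.0772278684522 668.0803459241895
600 y -388.8 -362.1
620 y -379.7 -363.1
640 y -380.7 -366.0
550 y -390.8 -357.8
530 y -387.8 -354.9
420 y -378.6 -343.8
405 y -375.9 -343.2
rail -60 608.4 624.1
rail -40 609.1 642.2
rail -20 608.4 644.3
rail 0 608.8 622.7
rail 20 609.5 623.3
rail 40 610.2 623.8
rail 60 609.3 622.7
[ 608.04457692 -115.01177656] [646.17020334 120.50650978]
```

View pics/c2.png

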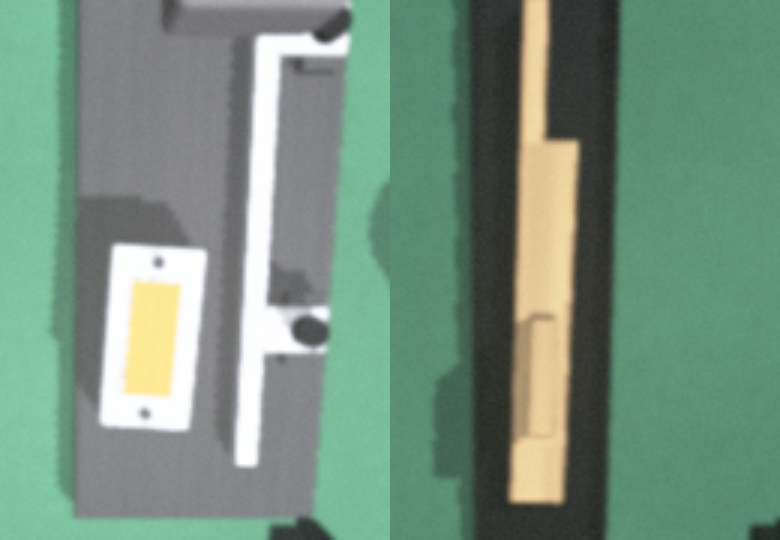

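The stick lies at yaw ≈ −5.7° with its origin at about (0.4776, −0.3669), and its measured length of 271 mm fits. The carrier is at (0.5564, −0.0405), heading 86.3°. The rail face is at about x 0.609 and its near end at y −0.115, so the stop is at y ≈ 0.185. Now the grasp, with the pads at stick x = +18 mm.

```bash
cat >> h.py <<'E'
YS=np.radians(-5.7); G=np.array([.4955,-.3687])
def F(n=6,dt=.02):
    a=[]
    for _ in range(n): dwell(dt); a.append(observe()["wrist_force"])
    return np.mean(a,0)
E
python3 - <<'E'
from h import *
move_pose([*G,.13],q4(YS)); movel([*G,.050],q4(YS),vel=.1)
print(F(3)); move_gripper(.0); s=observe(); print(s["width"],s["finger_force"],s["time_s"],s["tool_pos"],s["wrist_force"])
movel([*G,.12],q4(YS),vel=.1); s=observe(); print(s["width"],s["finger_force"],s["time_s"],F())
wrist("wg")
I=grab_frame("top")["pixels"]; cv2.imwrite("pics/g.png",cv2.resize(I[130:310,400:520],None,fx=3,fy=3))
E
```

```text
[0.15196345 0.21955087 0.70623364]
0.013444092681165462 29.977289736270905 6.9 [ 0.49542258 -0.36869889  0.04992508] [ 0.58250178 -0.68947525 -0.54183061]
0.014124478211429965 29.975218176841736 7.75 [ 0.08231888 -0.2234028  -1.47581618]
```

View pics/wg.png

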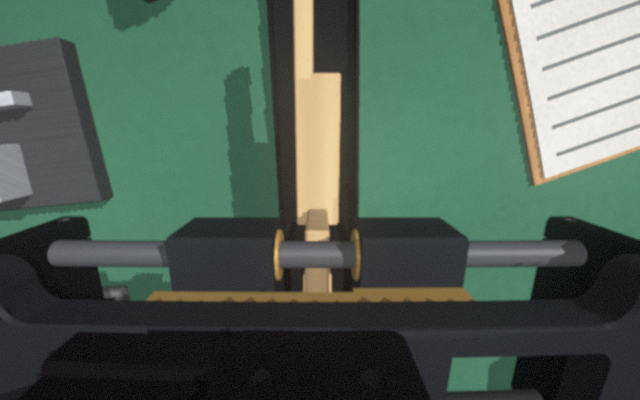

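The wrist view shows the stick held straight: bar at cols 296–341, heel edge at row 72, lip at cols 295–314, fin between the pads. Next I'll move it to hover over the start pose and lower it behind and beside the carrier.

Run:
```python
from h import *
f=np.load("pics/wg.npy",allow_pickle=True).item()
P=cast(f,[[314,72],[341,74],[296,150],[341,150]],.092)[:,:2]-G
c,s=np.cos(YS),np.sin(YS); print("rel tool (expect x102,y3/-15,15,-15)",np.round(P@np.array([[c,-s],[s,c]])*1000,1))
move_pose([.521,-.202,.16],q4(np.pi/2)); print(observe()["time_s"])
movel([.521,-.202,.10],q4(np.pi/2),vel=.1)
f0=F(); print("f0",f0); f=wrist("wp")
H,S,V=cv2.split(cv2.cvtColor(f["pixels"],cv2.COLOR_BGR2HSV))
print(observe()["time_s"],observe()["q"].round(2))
```

```text
rel tool (expect x102,y3/-15,15,-15) [[100.9   2.9]
 [ 99.7 -14.3]
 [ 51.6  15.2]
 [ 51.6 -15.2]]
9.175
f0 [-0.06479111 -0.1412052  -1.78979328]
10.075 [ 0.88  0.32 -0.69  1.8   0.22  1.1   0.11]
```

View pics/wp.png

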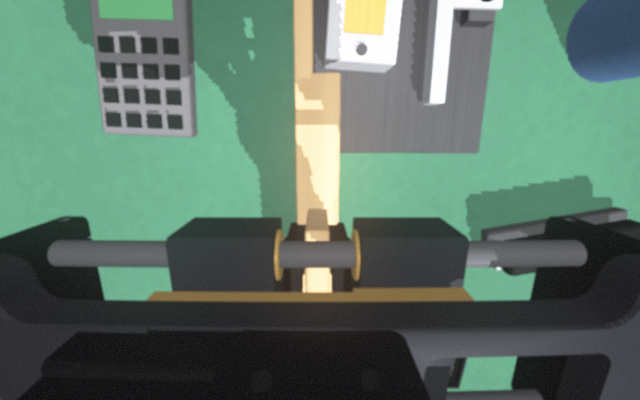

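The picture shows the carrier's rear at about (358,68), ahead of and right of the lip, with the stick aligned to the feed and clear on all sides. Next I'll lower it and bring the carrier sideways to the rail with force checks.

Run:
```python
from h import *
Q=q4(np.pi/2)
movel([.521,-.202,.068],Q,vel=.08); f0=F(); np.save("f0.npy",f0); print("f0",f0)
movel([.552,-.202,.068],Q,vel=.03); print((F(3)-f0).round(2))
x=.552
while x<.572:
    x+=.0007; movel([x,-.202,.068],Q,vel=.02); d=F(3)-f0
    print(round(x*1000,1),(observe()["tool_pos"][0]*1000).round(2),d.round(2),round(observe()["time_s"],2))
    if d[0]<-4.2 or abs(d[1])>6: break
f=wrist("wr")
```

```text
f0 [ 0.17630997  0.23344635 -1.25304662]
[-1.86  0.38 -0.65]
552.7 552.68 [-2.23  0.39 -0.21] 12.26
553.4 553.41 [-2.3   0.05 -0.17] 12.56
554.1 554.15 [-2.77 -0.44 -0.39] 12.86
554.8 554.86 [-2.48  0.39 -0.21] 13.16
555.5 555.55 [-1.97  0.15  0.  ] 13.46
556.2 556.23 [-2.38 -0.21 -0.5 ] 13.76
556.9 556.95 [-1.77 -0.4  -0.19] 14.06
557.6 557.65 [-2.62 -0.34 -0.6 ] 14.36
558.3 558.33 [-2.75 -0.6  -0.2 ] 14.66
559.0 559.04 [-2.95 -0.67 -0.32] 14.96
559.7 559.76 [-2.58  0.24 -0.02] 15.26
560.4 560.44 [-2.61 -0.51 -0.57] 15.56
561.1 561.14 [-2.04 -0.01 -0.27] 15.86
561.8 561.84 [-2.93  0.34 -0.32] 16.16
562.5 562.57 [-2.74 -0.28 -0.32] 16.46
563.2 563.23 [-2.25  0.38  0.06] 16.76
563.9 563.84 [-2.91 -0.14 -0.3 ] 17.06
564.6 564.38 [-4.41  0.13  0.18] 17.36
```

View pics/wr.png

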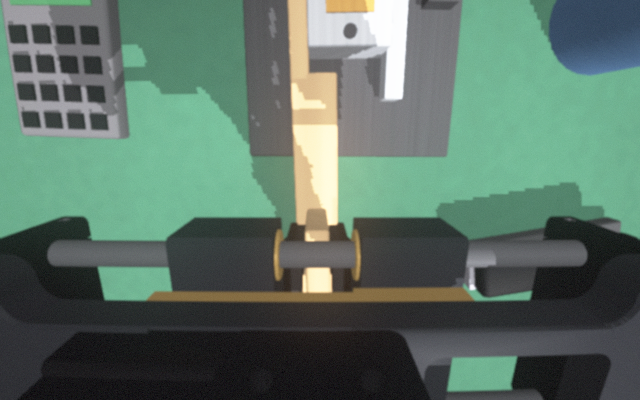

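The carrier has met the rail (force step at x ≈ 0.5638, against ≈2.5 N of sliding friction). The image shows it flush between lip (cols 290–307) and rail, with the heel just behind. Now I'll feed with lateral force feedback.

```bash
cat >> h.py <<'E'
Q=q4(np.pi/2)
def feed(x,y,yend,step,vel,target=5.5,stop=None,kg=.00025):
    f0=np.load("f0.npy"); d=np.zeros(3)
    while y<yend-1e-6:
        y=min(y+step,yend); movel([x,y,.068],Q,vel=vel); s=observe(); dm=s["wrist_force"]-f0; d=F(3,.015)-f0
        print(f"{x*1e3:.2f} {y*1e3:.1f} tcp {s['tool_pos'][0]*1e3:.2f} {s['tool_pos'][1]*1e3:.1f} end {dm.round(1)[:2]} mean {d.round(2)} t {s['time_s']:.2f}")
        if d[0]<-9 or d[1]<-12 or (stop and d[1]<stop): break
        x+=float(np.clip(kg*(target+d[0]),-.0005,.0005))
    np.save("xy.npy",[x,y]); return x,y,d
E
python3 - <<'E'
from h import *
feed(.5650,-.202,-.080,.006,.03)
E
```

```text
565.00 -196.0 tcp 564.87 -196.2 end [-2.9 -1.3] mean [-4.05 -1.32 -0.08] t 17.76
565.36 -190.0 tcp 565.17 -190.0 end [-5.2 -1.3] mean [-4.88 -1.58  0.31] t 18.16
565.52 -184.0 tcp 565.16 -185.1 end [-5.9 -4.3] mean [-5.09 -4.17  0.83] t 18.56
565.62 -178.0 tcp 565.21 -179.4 end [-5.8 -4.7] mean [-5.74 -5.16  1.01] t 18.96
565.56 -172.0 tcp 565.21 -173.3 end [-4.8 -5. ] mean [-5.77 -4.49  0.56] t 19.36
565.49 -166.0 tcp 565.15 -167.3 end [-6.  -2.9] mean [-5.85 -5.35  0.2 ] t 19.76
565.40 -160.0 tcp 565.07 -161.1 end [-5.6 -5.1] mean [-5.02 -4.25  0.42] t 20.16
565.52 -154.0 tcp 565.16 -155.2 end [-5.  -4.4] mean [-5.54 -5.01  1.41] t 20.56
565.51 -148.0 tcp 565.19 -149.2 end [-6.1 -4.6] mean [-4.96 -4.67  0.99] t 20.96
565.65 -142.0 tcp 565.30 -143.2 end [-5.6 -5.7] mean [-5.56 -5.24  1.11] t 21.36
565.63 -136.0 tcp 565.28 -137.1 end [-6.4 -4.7] mean [-5.37 -4.55  1.26] t 21.76
565.66 -130.0 tcp 565.30 -131.1 end [-5.  -4.8] mean [-5.36 -4.89  0.83] t 22.16
565.70 -124.0 tcp 565.34 -125.2 end [-5.4 -5.3] mean [-5.64 -5.05  0.86] t 22.56
565.66 -118.0 tcp 565.32 -119.1 end [-5.1 -4.8] mean [-5.32 -4.95  1.08] t 22.96
565.71 -112.0 tcp 565.34 -113.1 end [-5.5 -5.2] mean [-4.99 -4.89  1.52] t 23.36
565.83 -106.0 tcp 565.45 -107.1 end [-5.7 -6.1] mean [-5.97 -5.14  0.49] t 23.76
565.72 -100.0 tcp 565.36 -101.0 end [-6.1 -5. ] mean [-5.56 -4.65  0.78] t 24.16
565.70 -94.0 tcp 565.37 -95.0 end [-5.9 -5.2] mean [-5.36 -5.12  1.22] t 24.56
565.74 -88.0 tcp 565.37 -89.0 end [-5.9 -5.7] mean [-5.18 -5.14  1.08] t 24.96
565.82 -82.0 tcp 565.43 -83.0 end [-5.2 -5.2] mean [-5.61 -5.36  1.46] t 25.36
565.79 -80.0 tcp 565.42 -81.4 end [-5.5 -6.8] mean [-5.8  -6.56  1.15] t 25.66
```

Steady at about 5.5 N lateral. I'll continue to home, with small steps near the stop.

Run:
```python
from h import *
x,y=np.load("xy.npy"); x,y,d=feed(x,y,-.030,.006,.03)
if abs(y+.03)<1e-4: feed(x,y,-.006,.0012,.015,stop=-9.5)
```

```text
565.71 -74.0 tcp 565.36 -74.9 end [-5.2 -5.2] mean [-5.63 -4.85  0.84] t 26.06
565.68 -68.0 tcp 565.36 -68.9 end [-5.3 -4.9] mean [-4.92 -4.63  0.25] t 26.46
565.83 -62.0 tcp 565.48 -62.9 end [-5.8 -5.7] mean [-5.04 -5.03  0.56] t 26.86
565.94 -56.0 tcp 565.55 -57.0 end [-5.1 -5.9] mean [-5.29 -5.31  1.12] t 27.26
565.99 -50.0 tcp 565.57 -51.0 end [-6.  -5.5] mean [-5.49 -4.71  1.16] t 27.66
566.00 -44.0 tcp 565.62 -45.0 end [-5.4 -4.8] mean [-5.77 -5.91  0.67] t 28.06
565.93 -38.0 tcp 565.57 -38.9 end [-5.9 -4.9] mean [-5.71 -5.26  1.44] t 28.46
565.88 -32.0 tcp 565.51 -32.8 end [-5.5 -5.3] mean [-5.36 -5.33  1.36] t 28.86
565.91 -30.0 tcp 565.52 -31.3 end [-5.  -6.5] mean [-5.61 -6.39  1.77] t 29.16
565.89 -28.8 tcp 565.53 -30.3 end [-6.  -6.7] mean [-5.53 -7.07  1.88] t 29.46
565.88 -27.6 tcp 565.55 -29.1 end [-5.7 -7. ] mean [-5.41 -7.3   1.41] t 29.76
565.90 -26.4 tcp 565.55 -27.9 end [-4.9 -6.8] mean [-5.63 -7.16  1.3 ] t 30.06
565.87 -25.2 tcp 565.51 -26.7 end [-5.6 -7.5] mean [-5.16 -7.09  1.45] t 30.36
565.95 -24.0 tcp 565.60 -25.6 end [-5.7 -7.2] mean [-5.19 -7.43  1.86] t 30.66
566.03 -22.8 tcp 565.65 -24.4 end [-4.9 -7.1] mean [-6.04 -6.79  1.98] t 30.96
565.90 -21.6 tcp 565.54 -23.1 end [-4.8 -6.3] mean [-5.52 -7.31  1.44] t 31.26
565.89 -20.4 tcp 565.57 -21.9 end [-5.3 -7. ] mean [-5.79 -7.    1.69] t 31.56
565.82 -19.2 tcp 565.48 -20.6 end [-6.  -6.6] mean [-5.36 -7.05  2.04] t 31.86
565.85 -18.0 tcp 565.53 -19.5 end [-5.6 -7.3] mean [-5.32 -6.78  1.4 ] t 32.16
565.90 -16.8 tcp 565.56 -18.3 end [-5.8 -6.8] mean [-5.04 -6.35  0.86] t 32.46
566.02 -15.6 tcp 565.65 -17.1 end [-5.1 -8. ] mean [-5.68 -7.18  1.34] t 32.76
565.97 -14.4 tcp 565.66 -17.1 end [ -5.  -10.6] mean [ -5.28 -10.17   2.46] t 33.06
```

It stops exactly where predicted (TCP y −17.1). I'll confirm with one more small step, then release both directions together, back the stick out and look.

Run:
```python
from h import *
f0=np.load("f0.npy")
movel([.5660,-.0134,.068],Q,vel=.01); d=F(6)-f0; print(d.round(2),observe()["tool_pos"].round(4))
dwell(.15)
movel([.5642,-.0170,.068],Q,vel=.02); print((F(3)-f0).round(2),observe()["tool_pos"].round(4))
movel([.5560,-.0210,.068],Q,vel=.03); print((F(3)-f0).round(2))
movel([.5530,-.0600,.068],Q,vel=.08)
f=wrist("wh"); t=grab_frame("top")
print(observe()["time_s"])
cv2.imwrite("pics/h.png",np.hstack([cv2.resize(f["pixels"][:230,180:440],(500,442)),cv2.resize(t["pixels"][130:250,180:260],(295,442))]))
```

```text
[ -6.08 -13.12   3.75] [ 0.5657 -0.017   0.068 ]
[-3.86 -3.12 -0.16] [ 0.5642 -0.0171  0.068 ]
[-0.32 -0.74 -0.34]
35.25
```

View pics/h.png

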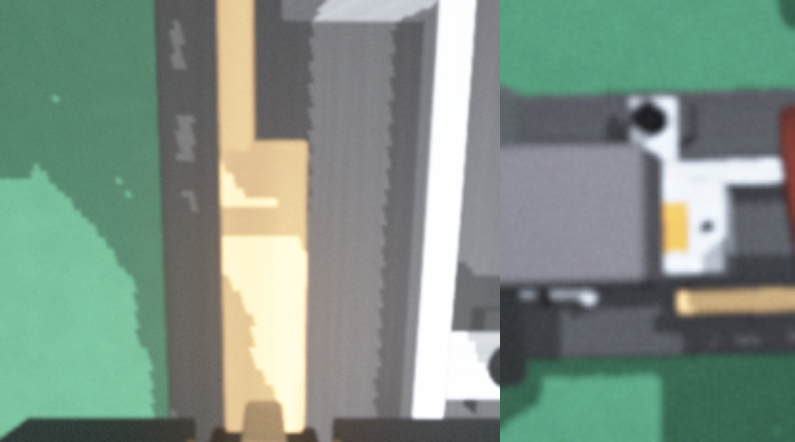

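The carrier's rear is flush with and parallel to the rail under the head (top-view rear edge at about col 242). The stick is clear, beside and behind it. Next I'll draw it out and return it to the tray.

Run:
```python
from h import *
t=grab_frame("top"); print("rear edge y",cast(t,[[241.6,186],[241.6,198]],.052).round(4))
movel([.553,-.16,.068],Q,vel=.15); movel([.553,-.19,.16],Q,vel=.15)
move_pose([*G,.13],q4(YS)); f=wrist("wt"); print(observe()["time_s"])
m=f["pixels"][:215,240:400]; H,S,V=cv2.split(cv2.cvtColor(f["pixels"],cv2.COLOR_BGR2HSV))
w=((H>8)&(H<25)&(S>70)&(V>110))*np.uint8(255); P=rect(f,w,.13-.046+.018,(240,0,400,210))[3]/1000-G
c,s=np.cos(YS),np.sin(YS); P=P@np.array([[c,-s],[s,c]])*1000
for x in (50,60,75,90,110,130):
    k=P[abs(P[:,0]-x)<2]; 
    if len(k): print(x,k[:,1].min().round(1),k[:,1].max().round(1))
d0=F(); movel([*G,.056],q4(YS),vel=.1); print((F(3)-d0).round(2))
movel([*G,.0505],q4(YS),vel=.03); print((F(3)-d0).round(2),observe()["time_s"])
```

```text
rear edge y [[0.5943 0.0797 0.052 ]
 [0.5702 0.0802 0.052 ]]
38.1333
50 -12.9 17.1
60 -12.6 17.0
75 -13.0 17.4
90 -12.7 17.2
110 5.5 17.6
130 5.5 17.3
[0.17 0.01 0.48]
[ 0.08 -0.12  0.13] 39.5583
```

Run:
```python
from h import *
move_gripper(.06); movel([*G,.16],q4(YS),vel=.12)
move_pose([.50,-.02,.36],Q); f=wrist("we"); t=grab_frame("top"); print(observe()["time_s"])
def wh(f):
    H,S,V=cv2.split(cv2.cvtColor(f["pixels"],cv2.COLOR_BGR2HSV)); return V,((H>8)&(H<25)&(S>70)&(V>110))*np.uint8(255)
print("wood",rect(t,wh(t)[1],.022,(430,125,495,310))[:3])
# rear edge of carrier from both views: brightness profile along the carrier's middle (x=.584), z=.052
for n,g in (("w",f),("t",t)):
    V=wh(g)[0]; fl=200/np.tan(np.radians(g["fovy"])/2); K=np.array([[fl,0,g["cx"]],[0,fl,g["cy"]],[0,0,1]])
    ys=np.arange(.06,.10,.002); rv=cv2.Rodrigues(np.array(g["R"]))[0]
    for x in (.575,.598):
        p=cv2.projectPoints(np.c_[np.full(len(ys),x),ys,np.full(len(ys),.052)],rv,np.array(g["t"]),K,np.array(g["dist"]))[0].reshape(-1,2).astype(np.float32)
        print(n,x,dict(zip((ys*1000).round().astype(int).tolist(),cv2.remap(V,p[:,0],p[:,1],cv2.INTER_LINEAR).ravel().tolist())))
cv2.imwrite("pics/e.png",np.vstack([cv2.resize(f["pixels"][20:170,290:450],(640,600)).transpose(1,0,2)[:, :, :][::-1][:300*2:1][:300],cv2.resize(t["pixels"][120:310,180:500],(600,300))]) if 0 else np.hstack([cv2.resize(f["pixels"][20:170,310:430],(400,500)),cv2.resize(t["pixels"][125:310,400:520],(324,500))]))
```

```text
43.2333
wood ((531.2, -374.6), (41.1, 272.9), 84.45)
w 0.575 {60: 145, 62: 145, 64: 146, 66: 147, 68: 147, 70: 148, 72: 145, 74: 144, 76: 143, 78: 146, 80: 157, 82: 208, 84: 248, 86: 255, 88: 255, 90: 255, 92: 255, 94: 255, 96: 255, 98: 255, 100: 255}
w 0.598 {60: 115, 62: 114, 64: 115, 66: 114, 68: 114, 70: 114, 72: 113, 74: 113, 76: 113, 78: 114, 80: 133, 82: 195, 84: 249, 86: 255, 88: 255, 90: 255, 92: 255, 94: 255, 96: 255, 98: 255, 100: 255}
t 0.575 {60: 137, 62: 135, 64: 135, 66: 135, 68: 133, 70: 132, 72: 135, 74: 136, 76: 135, 78: 135, 80: 135, 82: 135, 84: 134, 86: 134, 88: 133, 90: 134, 92: 133, 94: 134, 96: 133, 98: 134, 100: 137}
t 0.598 {60: 129, 62: 127, 64: 126, 66: 129, 68: 126, 70: 125, 72: 127, 74: 126, 76: 126, 78: 127, 80: 125, 82: 126, 84: 128, 86: 127, 88: 127, 90: 127, 92: 126, 94: 125, 96: 126, 98: 126, 100: 126}
```

View pics/e.png

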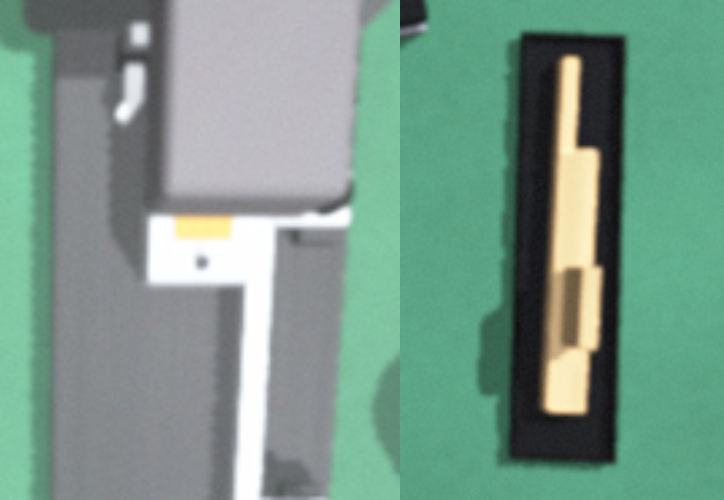

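The left view shows the carrier parallel to the rail, with its rear edge at about y 0.0825 before blur allowance. The right view shows the stick lying in the tray exactly as before. As a last check I'll measure the rear edge against the bed and rail ends in the same picture.

Run:
```python
from h import *
def edge(g,x,z,a,b):
    V=cv2.cvtColor(g["pixels"],cv2.COLOR_BGR2HSV)[...,2 if z>.03 else 1]; fl=200/np.tan(np.radians(g["fovy"])/2); K=np.array([[fl,0,g["cx"]],[0,fl,g["cy"]],[0,0,1]])
    ys=np.arange(a,b,.0005)
    p=cv2.projectPoints(np.c_[np.full(len(ys),x),ys,np.full(len(ys),z)],cv2.Rodrigues(np.array(g["R"]))[0],np.array(g["t"]),K,np.array(g["dist"]))[0].reshape(-1,2).astype(np.float32)
    v=cv2.remap(V,p[:,0],p[:,1],cv2.INTER_LINEAR).ravel().astype(float); m=(v.max()+v.min())/2
    i=np.where(np.diff(np.sign(v-m)))[0]; return (ys[i]*1000).round(1),v.min(),v.max(),p[0].round()
for n in("we","wm"):
    g=np.load(f"pics/{n}.npy",allow_pickle=True).item()
    print(n,"rail end",edge(g,.615,.038,-.135,-.095),"bed end",edge(g,.54,.02,-.175,-.135),edge(g,.58,.02,-.175,-.135))
    if n=="we": print("rear",edge(g,.58,.052,.06,.10))
    else: print("car rear/front",edge(g,.556,.052,-.11,-.07),edge(g,.56,.052,-.003,.03))
```

```text
we rail end (array([-118.5]), np.float64(53.0), np.float64(255.0), array([380., 231.], dtype=float32)) bed end (array([-163., -155.]), np.float64(7.0), np.float64(91.0), array([338., 247.], dtype=float32)) (array([-163.5, -155.5]), np.float64(9.0), np.float64(88.0), array([358., 247.], dtype=float32))
rear (array([81.5]), np.float64(144.0), np.float64(255.0), array([366., 119.], dtype=float32))
wm rail end (array([-117.5]), np.float64(134.0), np.float64(255.0), array([381., 215.], dtype=float32)) bed end (array([-155.]), np.float64(7.0), np.float64(92.0), array([338., 232.], dtype=float32)) (array([-155.5]), np.float64(8.0), np.float64(94.0), array([359., 232.], dtype=float32))
car rear/front (array([-91. , -83.5, -81.5]), np.float64(139.0), np.float64(254.0), array([349., 203.], dtype=float32)) (array([-0.5,  3.5, 10.5]), np.float64(104.0), np.float64(252.0), array([353., 140.], dtype=float32))
```

From rail end to carrier rear I measure 81.5 + 118.5 = 200.0 mm, which is exactly the home value. Handing in.

```bash
python3 -c "
from cell import *
print(job_done(), observe()['time_s'])"
```

```text
the job is handed in; nothing more can be done
the job is handed in; nothing more can be done
```

The job is handed in, at about 43 s of the 61 s allowed: the carrier was fed along the rail at about 5.5 N and measures home against the stop and flush with the rail, and the stick is back in its tray as it lay; no verdict came back.

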